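Find the stamped ware crate and send it to the dispatch line

ROBOT

A 7-joint arm with a two-finger parallel gripper is mounted at the origin on the work surface. World frame = base frame: x ahead of the robot, y to its left, z up, the work surface at z = 0. Lengths are in m, angles in rad, forces in N, time in s.
With the tool pointing down it reaches from about 0.4 to 0.85 m from the base axis. Payload 10.4 kg.
Tool frame: the origin (TCP) lies midway between the tips of the shut fingers; the grasp point (between the pads) lies 19 mm behind it (r.grasp_offset is the distance from the TCP to the grasp point, in m); x points along the fingers, y is the direction in which the jaws open and shut, and the axes are right-handed (so a half turn about x gives the same grasp; the last joint's range is limited). The gripper opens to 87 mm and grips with 3 to 60 N. Pads are 19 mm wide; open, the fingers measure 117 mm over their backs; the gripper's body (75 mm by 190 mm) begins 51 mm behind the grasp point.
Start: joints at [-0.023, 0.332, -0.065, 1.46, 0.022, 1.35, -0.088], TCP at [0.625, 0, 0.223] pointing down, gripper open.
Joint ranges: [-2.6, 2.6], [-0.5, 2.12], [-1.47, 1.34], [0.16, 2.42], [-1.27, 4.41], [0.06, 2.06], [-2.6, 2.6]. Speed limits (rad/s): [2.22, 2.22, 2.79, 2.79, 3.14, 3.14, 3.14].

INTERFACE

Orientations are given as a unit quaternion [x, y, z, w].
In Python, from bench import r, vision, close_job gives the robot as it stands. The module is installed in compiled form; this text tells all that it offers.
- The arm moves only by the shell command python3 -m pendant 'ROWS' [OPENING] [FORCE]. ROWS is text: rows parted by semicolons, each of 6 numbers parted by spaces: the shift along the tool's x, y, z in units of 0.25 m (1.0 is 0.25 m), then the turn, a rotation vector about the tool's x, y, z in units of 1.5 rad (1.0 is 1.5 rad). A call has 1 to 8 rows; each row is the pose to reach, as a shift and turn from the pose commanded when the call began, along the tool's axes at that moment; what a row does not reach only later rows make up. A row lasts 1/10 s, in which the tool goes at most 50 mm and 8.59 degrees, less where a joint would pass 70% of its speed; a pose out of reach is approached as far as the arm can. A call with a number of a shift or a turn outside -1 to 1 is refused whole. A call with a gripper value outside its range is refused whole. OPENING is the gripper command: -1 is shut, 1 is fully open, values between are in proportion, set as the call begins (- or left out, the last holds). The fingers move at their own pace and stop on an object; FORCE is the grip in N (left out, the last holds). Time passes only in rows, so rows that repeat a pose let the fingers close. It gives the time, the measured TCP pose, the force and the opening at its end, in the units of the state.
- r.read_state(): the state, without advancing time (a new reading comes with each control period).
- vision.camera(name): name is "scene" or "side" or "wrist"; returns (picture, depth): 480x640x3 uint8, blue, green, red; 480x640 float32, m along the optical axis (not along the pixel's ray), 0 where there is no reading.
- vision.get_calibration(name): a dict with "camera_matrix" (3x3 intrinsics, pixels), "rvec" (rotation vector, rad) and "tvec" (3), from world to camera coordinates, as OpenCV has them. Camera axes: x right, y down, z forward; pixel columns grow to the right and rows downward; lengths in m; the calibration is good to about 2 mm. A picture is of the moment at which its call begins: read the wrist's pose just before it. get_calibration takes no time and is no camera call; for the wrist camera it gives the pose at the moment of the call.
- close_job(): hands the job in, once; it reports no verdict.
The state is a dict: "time": time; "joint_positions": joint angles; "joint_vel": joint speeds; "joint_torque": joint torques, N m; "ee_pos": TCP position; "eef_rot": TCP orientation; "ft_force": force on the tool from outside, world axes, zero at the start; "torque": the same for the moment, N m; "width": finger opening in m.
Only numpy, scipy, OpenCV 4.12 (cv2) and the standard library are available. Lean on these libraries where they do the work, as an engineer would, in place of code of your own. Each camera call takes 0.05 s, during which the arm holds its last target. There are 200 camera calls.

TASK

One of the two wooden crates has a maker's stamp burnt into its underside: tip the crate on the robot's left over onto its side to look underneath, then do the same with the one on its right. Then stand the stamped crate upright and push it out until it stands on the dark dispatch line with the line under its middle, leaving the other crate on the robot's side of the line. Only tip and push the crates, never pick them up, and do not disturb the pottery and the jar nearby.

Things in the scene. Friction and masses are not known exactly. Their poses are not given: they have to be found in the camera images.
- crate_a: Plywood crate, open top, long sides sloping slightly outward: base 70 x 180 mm, mouth 82 x 180, 62 high, boards 7 thick, 0.3 to 0.6 kg, ends of upright slats. Origin: centre of underside; x across (sloping sides face +x, -x), y along its length, z out of the mouth. Starts upright, x away from the robot (yaw within 0.15 rad), left (+y) or right (-y) of the robot, the other crate opposite.
- crate_b: The other crate: same size, axes, behaviour. Rim of a sloping side pushed outward or down: the crate turns about that side's bottom edge; past about 50 deg it falls onto that side and stays at 84 deg, mouth facing the way it tipped, upper rim 82 mm up. Pushing the upper rim back stands it up. Pushed low it slides, pushed high on the rim it tips. Only one crate is stamped.
- stamp (a point): Centre of the maker's stamp: a dark burnt ring 62 mm across with a spot in it and a 35 mm stroke on either side, on the underside of one crate, at the centre of that underside (so it coincides with that crate's origin). Hidden until the crate is tipped; the other crate's underside is bare.
- line: Dispatch line: a dark steel strip 20 mm wide and 660 mm long let flush into the table top, running left to right across the table beyond the crates, fixed. Origin at its centre, y along the line, x across it, away from the robot.
- jar: Small glaze jar, 42 mm across, 60 mm high, standing between the crates. Origin: centre of its underside. Leave alone.
- bowl: White bowl, 100 mm across, 50 mm high, beyond the left crate. Origin: centre of its underside. Leave alone.
- mug: Terracotta mug, 76 mm across, 85 mm high, beyond the right crate. Origin: centre of its underside. Leave alone.
Not all that is in view belongs to the job. What is shaped like the crate_a but pink or red is not meant.

How it is judged:
By the outcome, as a careful person would: the job done as asked, in the order asked, and still so for the second after the job is handed in, with the robot touching nothing.
It also fails if it takes over 72 s, if anything falls off the work surface, if the arm or the gripper's body presses on something with over 40 N, if the wrist force passes 120 N, or if a joint passes its speed limit or range.

## Working session

There is one attempt and no reset: what is moved stays moved. The work goes in short steps, Python scripts to look and compute and a shell command to move; the robot and the scene stay as the last step left them, time stands still between calls to the robot, and variables do not carry over. Pictures are saved under pics/ and viewed, about 8 in all and at most 12, crops included, and the job is handed in when it is done.

```bash
mkdir -p pics; cat > h.py <<'E'
import numpy as np, cv2
from bench import r, vision
from scipy.spatial.transform import Rotation as R
def pts(name):
    c=vision.get_calibration(name); im,d=vision.camera(name)
    K=np.array(c["camera_matrix"]);Rm=cv2.Rodrigues(np.array(c["rvec"],float))[0];t=np.array(c["tvec"],float).ravel()
    v,u=np.mgrid[:480,:640]
    P=np.dstack([(u-K[0,2])/K[0,0]*d,(v-K[1,2])/K[1,1]*d,d])
    W=(P-t)@Rm; W[d==0]=np.nan
    return im,d,W
E
python3 - <<'E'
from h import *
s=r.read_state();print(s)
for n in("scene","side"):
    im,d,W=pts(n);cv2.imwrite(f"pics/{n}0.png",im);np.save(f"{n}0.npy",W)
    print(n,W[::60,::80].round(2).tolist() if n=="x" else np.nanmean(W,axis=(0,1)))
a=cv2.imread("pics/scene0.png");b=cv2.imread("pics/side0.png")
E
```

```text
{'time': 0.0, 'joint_positions': array([-0.02263652,  0.33285339, -0.06469791,  1.46094244,  0.0216001 ,
        1.34988532, -0.08849814]), 'joint_vel': array([-0.00036415,  0.00039352, -0.00074744,  0.0008205 , -0.00081796,
       -0.0014162 ,  0.00101679]), 'joint_torque': array([-1.20520472e-04, -6.23245955e+01,  2.44190963e-02, -3.89891267e+01,
       -6.13984605e-02,  3.97891912e-02,  1.87085252e-04]), 'ee_pos': array([6.24616893e-01, 1.58892137e-05, 2.21764937e-01]), 'eef_rot': array([-0.49962128, -0.50034574,  0.50034976, -0.49968274]), 'ft_force': array([-0.41370899, -0.3938919 ,  0.47445129]), 'torque': array([-0.01680245, -0.02354986, -0.00940711]), 'width': 0.08668740855215178}
scene [ 0.44081056 -0.19272032 -0.14587903]
side [ 0.72189491  0.1643381  -0.02161867]
```

View pics/scene0.png

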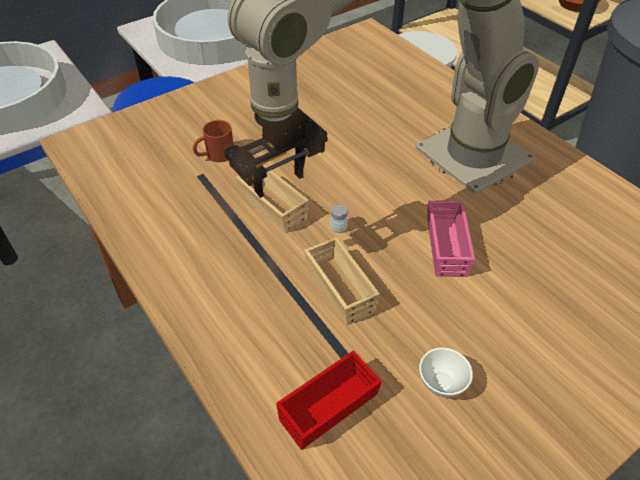

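View pics/side0.png

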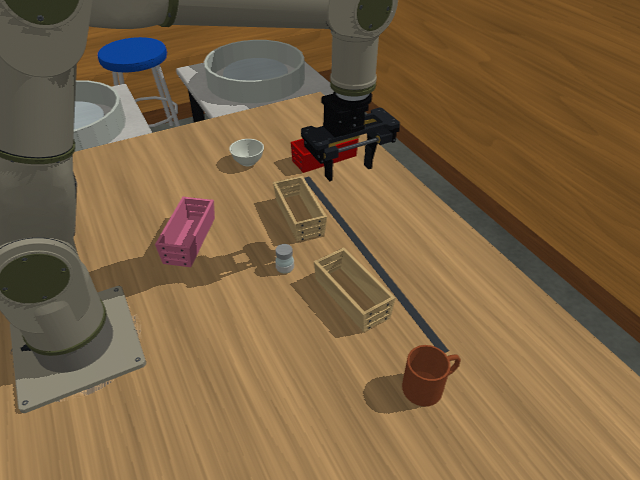

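The scene view shows two plywood crates, the left one at about (341,280) and the right one at about (273,200). Objects that could be mistaken for them are the pink crate at (450,238) and the red crate at (329,398). The jar is at (339,218), the bowl at (446,373) and the mug at (217,141), with the dark line running from (202,178) to (345,355). I choose the two plywood ones by colour and will measure them.

```bash
python3 - <<'E'
from h import *
def rect(p): 
    c=cv2.minAreaRect(p[:,:2].astype(np.float32)); return np.round(cv2.boxPoints(c),3).tolist(),np.round(c[0],3)
for n in("scene","side"):
    W=np.load(n+"0.npy");im=cv2.imread(f"pics/{n}0.png");h=cv2.cvtColor(im,cv2.COLOR_BGR2HSV)
    z=W[...,2];x=W[...,0];y=W[...,1]
    on=(x>0.25)&(x<1.1)&(abs(y)<.6)&(z>0.012)&(z<0.12)
    nl,lab,st,ce=cv2.connectedComponentsWithStats(on.astype(np.uint8))
    for i in range(1,nl):
        if st[i,4]<150: continue
        p=W[lab==i]; hs=np.median(h[lab==i],axis=0)
        top=p[p[:,2]>np.percentile(p[:,2],99)-0.012]
        print(n,ce[i].round(),st[i,4],'hsv',hs,'zmax',np.percentile(p[:,2],99).round(3),'rim',rect(top))
    dk=(abs(z)<0.01)&(h[...,2]<75)&(h[...,1]<90)&(x>.5)&(x<1)&(abs(y)<.5)
    nl,lab,st,ce=cv2.connectedComponentsWithStats(dk.astype(np.uint8))
    i=1+np.argmax(st[1:,4]);print('line',st[i],rect(W[lab==i]))
E
```

```text
scene [215. 139.] 1052 hsv [  8.  177.5 104. ] zmax 0.086 rim ([[0.5109999775886536, -0.4000000059604645], [0.5630000233650208, -0.453000009059906], [0.6209999918937683, -0.3970000147819519], [0.5680000185966492, -0.34299999475479126]], array([ 0.566, -0.398]))
scene [277. 200.] 1692 hsv [ 19. 108. 180.] zmax 0.064 rim ([[0.5070000290870667, -0.057999998331069946], [0.5270000100135803, -0.24300000071525574], [0.6129999756813049, -0.23399999737739563], [0.5929999947547913, -0.04899999871850014]], array([ 0.56 , -0.146]))
scene [450. 243.] 1562 hsv [171. 128. 167.] zmax 0.065 rim ([[0.21199999749660492, 0.15199999511241913], [0.27900001406669617, 0.10199999809265137], [0.38999998569488525, 0.25], [0.3230000138282776, 0.30000001192092896]], array([0.301, 0.201]))
scene [338. 217.] 382 hsv [ 75.  11. 159.] zmax 0.063 rim ([[0.45100000500679016, -0.014000000432133675], [0.48899999260902405, -0.014000000432133675], [0.48899999260902405, 0.02500000037252903], [0.4519999921321869, 0.026000000536441803]], array([0.47 , 0.006]))
scene [342. 278.] 2435 hsv [ 19. 107. 182.] zmax 0.065 rim ([[0.5
[... 2237 characters left out ...]
5 rim ([[0.5080000162124634, -0.06199999898672104], [0.5270000100135803, -0.24500000476837158], [0.6110000014305115, -0.2370000034570694], [0.5920000076293945, -0.05299999937415123]], array([ 0.559, -0.149]))
side [428. 373.] 2192 hsv [  9. 177.  76.] zmax 0.087 rim ([[0.5099999904632568, -0.4020000100135803], [0.5619999766349792, -0.4569999873638153], [0.6179999709129333, -0.40400001406669617], [0.5659999847412109, -0.3490000069141388]], array([ 0.564, -0.403]))
line [ 305  177  144  175 1489] ([[0.6399999856948853, -0.35600000619888306], [0.6620000004768372, -0.3569999933242798], [0.6819999814033508, 0.30300000309944153], [0.6589999794960022, 0.30399999022483826]], array([ 0.661, -0.027]))
```

```bash
python3 -m pendant '0 -.23 -.62 .08 0 0;0 -.23 -.62 .08 0 0;0 -.23 -.62 .08 0 0;0 -.23 -.62 .08 0 0;.44 -.23 -.62 .08 0 0;.44 -.23 -.62 .08 0 0;.44 -.23 -.62 .08 0 0;.44 -.23 -.62 .08 0 0' -1 20; python3 - <<'E'
from h import *
im,d,W=pts("wrist");cv2.imwrite("pics/w1.png",im)
s=r.read_state();print(R.from_quat(s["eef_rot"]).as_matrix().round(3),s['width'])
for n in("scene","side","wrist"):
    c=vision.get_calibration(n);print(n,(-cv2.Rodrigues(np.array(c["rvec"],float))[0].T@np.array(c["tvec"],float).ravel()).round(2))
E
```

```text
time: 0.9
ee_pos: [0.5667, 0.1543, 0.1114]
eef_rot: [-0.528, -0.469, 0.53, -0.468]
ft_force: [-0.4, -0.5, 1.2]
width: 0.0305
[[ 0.     0.993 -0.12 ]
 [ 0.    -0.12  -0.993]
 [-1.     0.    -0.   ]] 0.026857444694940343
scene [1.08 0.76 1.05]
side [ 0.14 -0.79  0.87]
wrist [0.58 0.23 0.28]
```

View pics/w1.png

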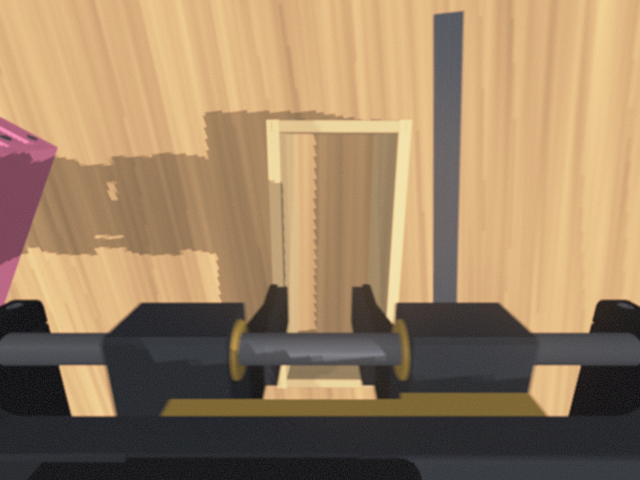

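```bash
python3 -m pendant '.12 0 0 0 0 0;.24 0 0 0 0 0;.24 0 0 0 0 0;.24 0 0 0 0 0;.24 0 0 0 0 0'; python3 -m pendant '0 -.03 0 0 0 0;.004 -.06 0 0 0 0;.01 -.09 0 0 0 0;.016 -.12 0 0 0 0;.02 -.15 0 0 0 0;.025 -.18 0 0 0 0;.025 -.2 0 0 0 0;.025 -.2 0 0 0 0'; python3 - <<'E'
from h import *
im,d,W=pts("side");cv2.imwrite("pics/s1.png",cv2.resize(im[120:280,200:420],None,fx=3,fy=3))
E
```

```text
time: 1.45
ee_pos: [0.5693, 0.1555, 0.0555]
eef_rot: [0.53, 0.468, -0.528, 0.47]
ft_force: [0.1, 0.2, 0.1]
width: 0.0006
time: 2.25
ee_pos: [0.517, 0.1612, 0.0462]
eef_rot: [-0.529, -0.469, 0.529, -0.469]
ft_force: [0.3, -0.0, 1.4]
width: 0.0005
```

View pics/s1.png

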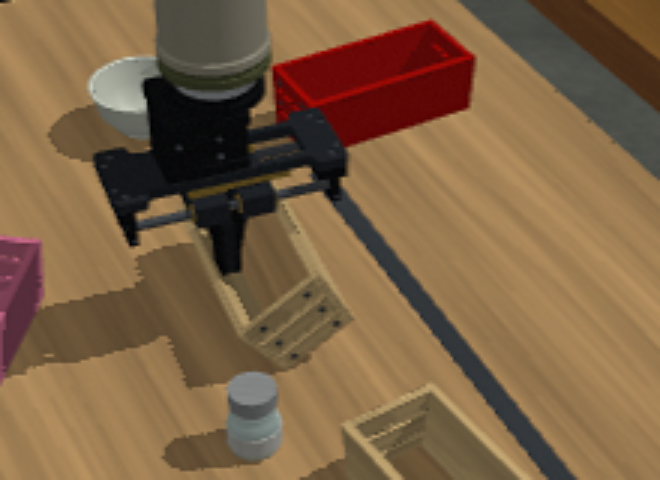

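The view shows the left crate tilted about 40° toward the robot, with the finger inside its near wall at about (230,265). The jar at (253,415) is untouched. I'll continue the pull.

```bash
python3 -m pendant '0 -.04 0 0 0 0;0 -.08 0 0 0 0;0 -.12 0 0 0 0;0 -.18 0 0 0 0;0 -.24 0 0 0 0;0 -.30 0 0 0 0;0 -.34 0 0 0 0;0 -.34 0 0 0 0'; python3 - <<'E'
from h import *
im,d,W=pts("scene");a=im[220:380,230:450]
im2,d2,W2=pts("side");b=im2[120:280,200:420]
cv2.imwrite("pics/s2.png",cv2.resize(np.hstack([a,b]),None,fx=1.8,fy=1.8))
E
```

```text
time: 3.1
ee_pos: [0.4321, 0.1714, 0.0463]
eef_rot: [-0.529, -0.469, 0.529, -0.469]
ft_force: [0.5, -0.6, 0.1]
width: 0.0004
```

View pics/s2.png

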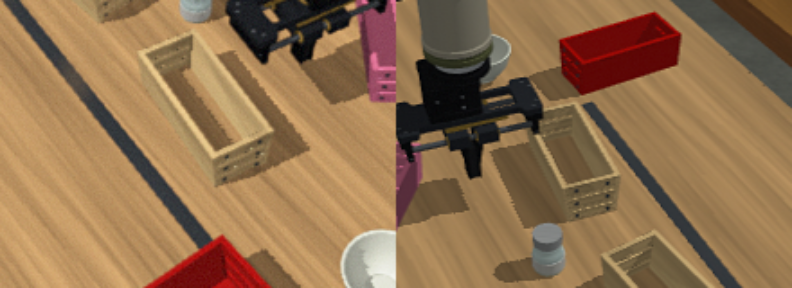

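The crate slipped off the rim and fell back upright, because the finger was too high. I'll re-measure and retry deeper.

```bash
cat >> h.py <<'E'
def crates(n="scene",lo=.05,hi=.075):
    im,d,W=pts(n);h=cv2.cvtColor(im,cv2.COLOR_BGR2HSV);x,y,z=W[...,0],W[...,1],W[...,2]
    m=(x>.38)&(x<.9)&(abs(y)<.3)&(z>lo)&(z<hi)&(h[...,0]>13)&(h[...,0]<25)&(h[...,1]>70)
    for s in(1,-1):
        k=m&(s*y>.03); c=cv2.minAreaRect(W[k][:,:2].astype(np.float32)); b=cv2.boxPoints(c)
        e=max((b[1]-b[0],b[2]-b[1]),key=np.linalg.norm); e=e*np.sign(e[1])
        print(n,'LR'[s<0],'c',np.round(c[0],3),'size',np.round(c[1],3),'yaw',round(float(-np.arctan2(e[0],e[1])),3),'ztop',round(float(np.percentile(z[k],98)),3))
E
python3 -c "
from h import *
crates('scene');crates('side')"
```

```text
scene L c [0.519 0.162] size [0.185 0.191] yaw 1.458 ztop 0.065
scene R c [ 0.56  -0.146] size [0.086 0.187] yaw 0.1 ztop 0.064
side L c [0.519 0.158] size [0.188 0.189] yaw 1.453 ztop 0.065
side R c [ 0.559 -0.149] size [0.086 0.184] yaw 0.111 ztop 0.065
```

```bash
python3 -m pendant '-.2 0 0 0 0 0;-.24 0 0 0 0 0;-.24 .2 0 0 0 0;-.24 .4 0 0 0 0;-.24 .52 0 0 0 0;-.24 .52 0 0 0 0;-.24 .52 0 0 0 0'
```

```text
time: 4.0
ee_pos: [0.5627, 0.1554, 0.1056]
eef_rot: [-0.529, -0.469, 0.53, -0.469]
ft_force: [-0.0, -0.1, -0.9]
width: 0.0003
```

```bash
python3 -c "
from h import *
crates('scene');crates('side')"
```

```text
scene L c [0.572 0.156] size [0.182 0.085] yaw -0.122 ztop 0.065
scene R c [ 0.56  -0.146] size [0.086 0.185] yaw 0.101 ztop 0.064
side L c [0.571 0.151] size [0.187 0.084] yaw -0.116 ztop 0.066
side R c [ 0.559 -0.149] size [0.086 0.184] yaw 0.097 ztop 0.065
```

```bash
python3 -m pendant '.1 0 0 0 0 0;.2 0 0 0 0 0;.206 -.03 0 0 0 0;.206 -.03 0 0 0 0'; python3 -m pendant '.01 -.04 0 0 0 0;.024 -.085 0 0 0 0;.044 -.13 0 0 0 0;.064 -.18 0 0 0 0;.072 -.25 0 0 0 0;.072 -.33 0 0 0 0;.072 -.42 0 0 0 0;.072 -.45 0 0 0 0';  python3 - <<'E'
from h import *
im,d,W=pts("scene");a=im[220:380,230:450]
im2,d2,W2=pts("side");b=im2[120:280,200:420]
cv2.imwrite("pics/s3.png",cv2.resize(np.hstack([a,b]),None,fx=1.8,fy=1.8))
z=W[...,2];h=cv2.cvtColor(im,cv2.COLOR_BGR2HSV)
m=(W[...,0]>.4)&(W[...,0]<.7)&(W[...,1]>.03)&(W[...,1]<.3)&(z>.02)&(z<.1)&(h[...,0]>13)&(h[...,0]<25)&(h[...,1]>70)
p=W[m];print(np.percentile(p,[1,50,99],axis=0).round(3))
E
```

```text
time: 4.5
ee_pos: [0.5535, 0.1571, 0.0551]
eef_rot: [-0.528, -0.47, 0.529, -0.469]
ft_force: [0.5, 0.1, 0.2]
width: 0.0006
time: 5.3
ee_pos: [0.4406, 0.1702, 0.0365]
eef_rot: [-0.528, -0.47, 0.529, -0.469]
ft_force: [0.7, 0.3, 0.5]
width: 0.0005
[[0.483 0.073 0.021]
 [0.524 0.197 0.071]
 [0.549 0.255 0.082]]
```

View pics/s3.png

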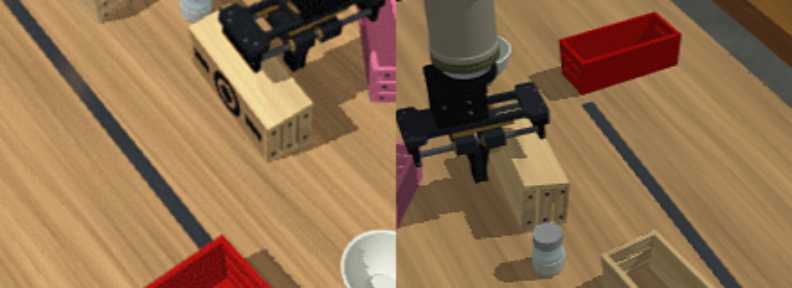

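The right half shows nothing new. The left half shows the left crate on its side with the stamp (ring and strokes) at about (228,90), so the left crate is the stamped one. Next is the right crate.

```bash
python3 -m pendant '-.2 0 0 0 0 0;-.4 0 0 0 0 0;-.44 .2 .2 -.147 0 0;-.44 .4 .4 -.147 0 0;-.44 .594 .6 -.147 0 0;-.44 .594 .8 -.147 0 0;-.44 .594 1 -.147 0 0;-.44 .594 1 -.147 0 0'; python3 - <<'E'
from h import *
s=r.read_state();M=R.from_quat(s["eef_rot"]).as_matrix();print(s["ee_pos"])
print((M.T@(np.array([.5515,-.1485,.1])-s["ee_pos"])/.25).round(3)); print(M.round(3))
E
```

```text
time: 6.2
ee_pos: [0.561, -0.0924, 0.1468]
eef_rot: [0.474, 0.524, -0.474, 0.525]
ft_force: [1.1, 0.1, 0.4]
width: 0.0004
[ 0.56096364 -0.09242778  0.14683393]
[ 0.187 -0.06   0.219]
[[ 0.001  0.995  0.1  ]
 [-0.     0.1   -0.995]
 [-1.     0.001  0.001]]
```

```bash
python3 -m pendant '0 -.06 .219 0 0 0;0 -.06 .219 0 0 0;0 -.06 .219 0 0 0;.17 -.06 .219 0 0 0;.3 -.06 .219 0 0 0;.37 -.06 .219 0 0 0;.37 -.09 .219 0 0 0;.37 -.09 .219 0 0 0'; python3 -m pendant '.01 -.04 0 0 0 0;.024 -.085 0 0 0 0;.044 -.13 0 0 0 0;.064 -.18 0 0 0 0;.072 -.25 0 0 0 0;.072 -.33 0 0 0 0;.072 -.42 0 0 0 0;.072 -.45 0 0 0 0';  python3 - <<'E'
from h import *
im,d,W=pts("scene");a=im[120:320,200:440]
im2,d2,W2=pts("side");b=im2[150:350,200:440]
cv2.imwrite("pics/s4.png",cv2.resize(np.hstack([a,b]),None,fx=1.6,fy=1.6))
E
```

```text
time: 7.0
ee_pos: [0.543, -0.1455, 0.0547]
eef_rot: [0.474, 0.525, -0.474, 0.525]
ft_force: [0.1, -0.8, 0.1]
width: 0.0004
time: 7.8
ee_pos: [0.4288, -0.1582, 0.0364]
eef_rot: [0.474, 0.524, -0.475, 0.524]
ft_force: [-0.9, 0.4, 0.5]
width: 0.0003
```

View pics/s4.png

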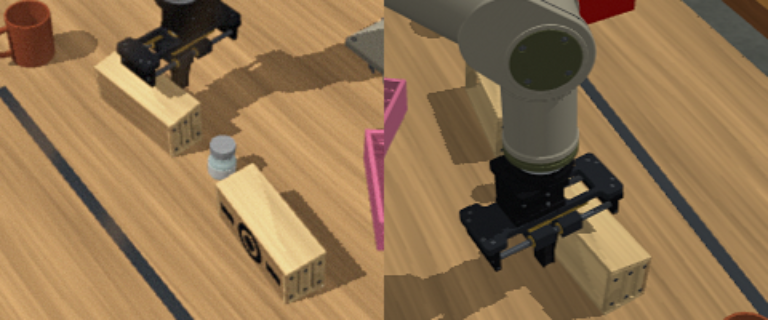

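The right crate is on its side with its underside, at about (145,115), bare. The left one shows the stamp at (250,242). I'll go back behind the left crate with the jaws turned along its length and open for a wide push.

```bash
python3 -m pendant '-.2 0 0 0 0 0;-.4 0 0 0 0 0;-.5 0 -.2 -.1 0 0;-.5 0 -.4 -.2 0 0;-.5 0 -.6 -.3 0 0;-.5 0 -.8 -.4 0 0;-.5 0 -1 -.5 0 0;-.5 0 -1 -.5 0 0' 1; python3 -m pendant '0 0 0 -.1 0 0;0 0 0 -.2 0 0;0 0 0 -.3 0 0;0 0 0 -.4 0 0;0 0 0 -.4 0 0'; python3 - <<'E'
from h import *
s=r.read_state();M=R.from_quat(s["eef_rot"]).as_matrix();print(s["joint_positions"].round(2))
for n in("scene","side"):
    im,d,W=pts(n);z=W[...,2];h=cv2.cvtColor(im,cv2.COLOR_BGR2HSV)
    for s_ in(1,-1):
        m=(W[...,0]>.4)&(W[...,0]<.7)&(s_*W[...,1]>.03)&(abs(W[...,1])<.3)&(z>.074)&(z<.09)&(h[...,0]>13)&(h[...,0]<25)&(h[...,1]>70)
        if m.sum()>50: c=cv2.minAreaRect(W[m][:,:2].astype(np.float32));print(n,s_,m.sum(),cv2.boxPoints(c).round(3).tolist(),c[0])
print((M.T@(np.array([.44,.165,.072])-s["ee_pos"])/.25).round(3)); print(M.round(3),s["ee_pos"])
E
```

```text
time: 8.7
ee_pos: [0.406, 0.0973, 0.1621]
eef_rot: [0.246, 0.663, -0.244, 0.664]
ft_force: [1.1, -0.8, -0.9]
width: 0.0569
time: 9.2
ee_pos: [0.4069, 0.0911, 0.1616]
eef_rot: [0.042, 0.706, -0.042, 0.706]
ft_force: [-0.9, 0.0, -0.6]
width: 0.0861
[-0.13 -0.07 -0.19  2.05 -0.02  1.17  1.14]
scene 1 1124 [[0.4690000116825104, 0.07500000298023224], [0.527999997138977, 0.0689999982714653], [0.5479999780654907, 0.25], [0.48899999260902405, 0.25600001215934753]] (0.5084925293922424, 0.16257509589195251)
scene -1 731 [[0.45500001311302185, -0.06499999761581421], [0.4749999940395355, -0.24799999594688416], [0.5329999923706055, -0.24199999868869781], [0.5120000243186951, -0.057999998331069946]] (0.49373859167099, -0.15329761803150177)
side 1 642 [[0.46700000762939453, 0.07000000029802322], [0.5230000019073486, 0.06199999898672104], [0.546999990940094, 0.24300000071525574], [0.49000000953674316, 0.25099998712539673]] (0.5066916346549988, 0.15663817524909973)
side -1 1365 [[0.45500001311302185, -0.0689999982714653], [0.47099998593330383, -0.24899999797344208], [0.531000018119812, -0.24400000274181366], [0.5149999856948853, -0.06400000303983688]] (0.49292758107185364, -0.15646472573280334)
[0.359 0.309 0.097]
[[ 0.001  0.118  0.993]
 [ 0.     0.993 -0.118]
 [-1.     0.     0.001]] [0.40686191 0.09113026 0.16157887]
```

```bash
python3 -m pendant '0 .309 .097 0 0 0;0 .309 .097 0 0 0;.2 .309 .097 0 0 0;.3 .309 .097 0 0 0;.359 .309 .097 0 0 0;.359 .309 .097 0 0 0'; python3 -m pendant '0 0 .06 0 0 0;0 0 .11 0 0 0;0 0 .16 0 0 0;0 0 .21 0 0 0;0 0 .26 0 0 0;0 0 .31 0 0 0;0 0 .36 0 0 0;0 0 .4 0 0 0'; python3 -m pendant '0 0 .02 0 0 0;0 0 .02 0 0 0; 0 0 .02 0 0 0';python3 - <<'E'
from h import *
im,d,W=pts("scene");a=im[160:360,230:470]
im2,d2,W2=pts("side");b=im2[100:300,200:440]
cv2.imwrite("pics/s5.png",cv2.resize(np.hstack([a,b]),None,fx=1.6,fy=1.6))
E
```

```text
time: 9.9
ee_pos: [0.4384, 0.1643, 0.0696]
eef_rot: [0.043, 0.707, -0.044, 0.705]
ft_force: [-0.0, -0.3, 0.5]
width: 0.087
time: 10.7
ee_pos: [0.54, 0.1524, 0.0715]
eef_rot: [0.043, 0.706, -0.043, 0.706]
ft_force: [-0.0, -0.3, -0.6]
width: 0.0869
time: 11.0
ee_pos: [0.5435, 0.1523, 0.0714]
eef_rot: [0.042, 0.706, -0.042, 0.706]
ft_force: [-0.1, -0.6, 0.2]
width: 0.0871
```

View pics/s5.png

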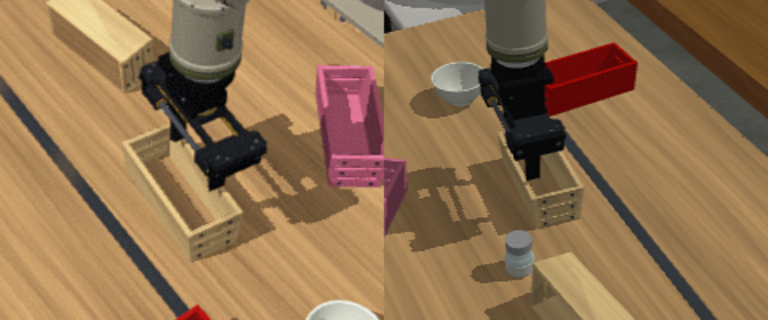

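The left crate stands upright again at about (180,195), with the fingers above its near rim. I'll lift, back off and measure it.

```bash
python3 -m pendant '-.1 0 0 0 0 0;-.1 0 -.15 0 0 0;-.1 0 -.3 0 0 0;-.1 0 -.4 0 0 0;-.1 0 -.4 0 0 0;-.1 0 -.4 0 0 0'; python3 - <<'E'
from h import *
crates('scene');crates('side')
s=r.read_state();M=R.from_quat(s["eef_rot"]).as_matrix();print(s["ee_pos"],M.round(3))
E
```

```text
time: 11.7
ee_pos: [0.4446, 0.1642, 0.097]
eef_rot: [0.042, 0.705, -0.042, 0.706]
ft_force: [0.3, 0.1, -1.2]
width: 0.087
scene L c [0.573 0.156] size [0.184 0.086] yaw -0.111 ztop 0.064
scene R c [ 0.501 -0.152] size [0.066 0.186] yaw 0.159 ztop 0.075
side L c [0.573 0.151] size [0.186 0.085] yaw -0.125 ztop 0.065
side R c [ 0.496 -0.156] size [0.066 0.183] yaw 0.106 ztop 0.075
[0.44535558 0.16398237 0.09676023] [[ 0.001  0.121  0.993]
 [ 0.     0.993 -0.121]
 [-1.     0.     0.001]]
```

```bash
python3 -m pendant '0 .02 0 0 -.07 0;.15 .02 0 0 -.133 0;.25 .02 0 0 -.133 0;.307 .02 0 0 -.133 0;.307 .02 0 0 -.133 0'; python3 -m pendant '.05 0 .245 0 0 0;.06 0 .30 0 0 0;.07 0 .343 -.01 0 .002;.08 0 .39 -.02 0 .004;.09 0 .44 -.03 0 .006;.1 0 .49 -.04 0 .008;.11 0 .54 -.05 0 .01;.12 0 .59 -.059 0 .012'; python3 -m pendant '0 0 0 0 0 0;0 0 0 0 0 0'; python3 - <<'E'
from h import *
crates('scene');crates('side')
s=r.read_state();M=R.from_quat(s["eef_rot"]).as_matrix();print(s["ee_pos"],M.round(3))
im,d,W=pts("scene");a=im[160:360,230:470]
im2,d2,W2=pts("side");b=im2[100:300,200:440]
cv2.imwrite("pics/s6.png",cv2.resize(np.hstack([a,b]),None,fx=1.6,fy=1.6))
E
```

```text
time: 12.3
ee_pos: [0.4444, 0.1685, 0.0179]
eef_rot: [0.038, 0.633, -0.047, 0.772]
ft_force: [0.6, 0.6, -0.1]
width: 0.0872
time: 13.1
ee_pos: [0.5958, 0.1507, 0.0202]
eef_rot: [0.01, 0.633, -0.012, 0.774]
ft_force: [-0.5, 0.1, 0.9]
width: 0.0872
time: 13.3
ee_pos: [0.5949, 0.1509, 0.0199]
eef_rot: [0.01, 0.633, -0.012, 0.774]
ft_force: [-0.7, -0.4, 0.4]
width: 0.0872
scene L c [0.633 0.151] size [0.183 0.114] yaw -0.037 ztop 0.065
scene R c [ 0.499 -0.153] size [0.065 0.187] yaw 0.13 ztop 0.075
side L c [0.644 0.142] size [0.114 0.186] yaw 0.134 ztop 0.065
side R c [ 0.496 -0.156] size [0.066 0.184] yaw 0.1 ztop 0.075
[0.59429029 0.15130568 0.01974089] [[ 0.198  0.03   0.98 ]
 [-0.006  1.    -0.029]
 [-0.98   0.     0.198]]
```

View pics/s6.png

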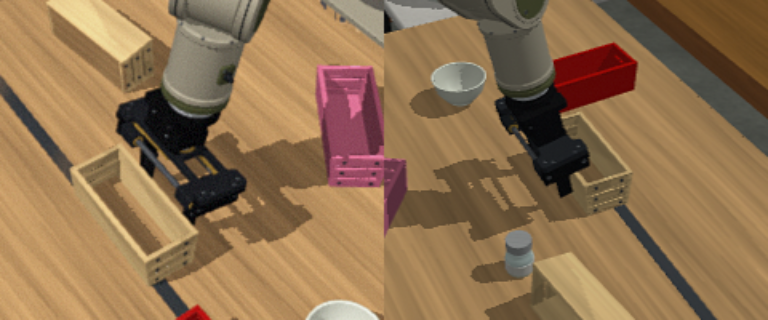

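The crate stands across the line, near (135,210) in the left half, and the gripper contaminates the measurement. I'll back off for a clean one.

```bash
cat >> h.py <<'E'
def line():
    for n in("scene","side"):
        im,d,W=pts(n);h=cv2.cvtColor(im,cv2.COLOR_BGR2HSV);x,y,z=np.moveaxis(W,2,0)
        dk=(abs(z)<.006)&(h[...,2]<75)&(h[...,1]<90)&(abs(x-.662-.03*y)<.025)&(((y>-.33)&(y<.03))|((y>.26)&(y<.29)))
        p=np.polyfit(y[dk],x[dk],1);print(n,'line x at y=.145',np.polyval(p,.145).round(4),p.round(4),dk.sum(),(y[dk]>.2).sum())
E
python3 -m pendant '-.05 0 -.2 0 0 0;-.1 0 -.4 0 0 0;-.12 0 -.5 0 0 0;-.12 0 -.5 0 0 0;-.12 0 -.5 0 0 0'; python3 - <<'E'
from h import *
crates('scene');crates('side');line()
s=r.read_state();M=R.from_quat(s["eef_rot"]).as_matrix();print(s["ee_pos"])
E
```

```text
time: 14.0
ee_pos: [0.4663, 0.1552, 0.0248]
eef_rot: [0.009, 0.633, -0.011, 0.774]
ft_force: [0.6, 0.4, -0.7]
width: 0.0867
scene L c [0.57  0.152] size [0.184 0.241] yaw 1.538 ztop 0.065
scene R c [ 0.499 -0.153] size [0.066 0.187] yaw 0.093 ztop 0.075
side L c [0.571 0.149] size [0.191 0.239] yaw 1.537 ztop 0.065
side R c [ 0.496 -0.156] size [0.066 0.182] yaw 0.102 ztop 0.075
scene line x at y=.145 0.667 [0.0291 0.6627] 558 113
side line x at y=.145 0.6665 [0.0306 0.6621] 978 0
[0.46701113 0.15489829 0.02432049]
```

```bash
sed -i 's/def crates(n="scene",lo=.05,hi=.075)/def crates(n="scene",lo=.05,hi=.075,x0=.38)/; s/m=(x>.38)&(x<.9)/m=(x>np.where(y>0,x0,.38))\&(x<.9)/' h.py; python3 - <<'E'
from h import *
crates('scene',x0=.57);crates('side',x0=.57)
E
```

```text
scene L c [0.647 0.149] size [0.184 0.085] yaw -0.025 ztop 0.065
scene R c [ 0.5   -0.153] size [0.066 0.189] yaw 0.136 ztop 0.075
side L c [0.647 0.146] size [0.188 0.085] yaw -0.023 ztop 0.065
side R c [ 0.496 -0.156] size [0.066 0.183] yaw 0.109 ztop 0.075
```

```bash
python3 -m pendant '.05 0 .2 0 0 0;.1 0 .4 0 0 0;.11 0 .48 0 0 0;.115 0 .51 0 0 0;.12 0 .54 0 0 0;.13 0 .56 0 0 0;.133 0 .577 0 0 0;.133 0 .577 0 0 0'; python3 -m pendant '0 0 0 0 0 0;-.05 0 -.2 0 0 0;-.1 0 -.4 0 0 0;-.16 0 -.5 0 0 0;-.16 0 -.5 0 0 0;-.3 0 -.5 0 0 0;-.5 0 -.5 0 0 0; -.5 0 -.5 0 0 0'; python3 - <<'E'
from h import *
crates('scene',x0=.58);crates('side',x0=.58);line()
print(r.read_state()['ee_pos'])
E
```

```text
time: 15.1
ee_pos: [0.614, 0.1506, 0.0203]
eef_rot: [0.009, 0.633, -0.011, 0.774]
ft_force: [0.0, 0.3, -0.4]
width: 0.0874
time: 15.9
ee_pos: [0.4698, 0.1566, 0.1246]
eef_rot: [0.011, 0.629, -0.01, 0.777]
ft_force: [1.2, 1.0, -0.5]
width: 0.0875
scene L c [0.663 0.15 ] size [0.185 0.084] yaw -0.027 ztop 0.064
scene R c [ 0.5   -0.152] size [0.064 0.185] yaw 0.125 ztop 0.075
side L c [0.663 0.146] size [0.186 0.086] yaw -0.03 ztop 0.065
side R c [ 0.496 -0.156] size [0.066 0.183] yaw 0.099 ztop 0.075
scene line x at y=.145 0.6668 [0.0288 0.6626] 549 108
side line x at y=.145 0.6664 [0.0304 0.662 ] 975 0
[0.46678836 0.15449567 0.1173062 ]
```

The crate is about 3.5 mm short of centred on the line, so one small nudge.

```bash
python3 -m pendant '.2 0 -.04 0 0 0;.378 0 -.076 0 0 0;.378 0 -.076 0 0 0;.378 0 -.076 0 0 0;.378 0 -.076 0 0 0'
```

```text
time: 16.6
ee_pos: [0.4683, 0.1555, 0.0235]
eef_rot: [0.01, 0.632, -0.011, 0.775]
ft_force: [0.1, -0.4, 0.1]
width: 0.087
```

```bash
python3 -m pendant '.05 0 .2 0 0 0;.1 0 .4 0 0 0;.12 0 .53 0 0 0;.125 0 .56 0 0 0;.13 0 .575 0 0 0;.131 0 .586 0 0 0;.131 0 .586 0 0 0;.131 0 .586 0 0 0'; python3 -m pendant '0 0 0 0 0 0;-.05 0 -.2 0 0 0;-.1 0 -.4 0 0 0;-.16 0 -.5 0 0 0;-.16 0 -.5 0 0 0;-.3 0 -.5 0 0 0;-.5 0 -.5 0 0 0; -.5 0 -.5 0 0 0'; python3 - <<'E'
from h import *
crates('scene',x0=.58);crates('side',x0=.58);line()
for n in("scene","side"):
    im,d,W=pts(n);h=cv2.cvtColor(im,cv2.COLOR_BGR2HSV)
    for nm,c,rr,zt in(("jar",(.469,.004),.04,.06),("bowl",(.554,.449),.07,.05),("mug",(.565,-.4),.07,.083)):
        m=(np.hypot(W[...,0]-c[0],W[...,1]-c[1])<rr)&(W[...,2]>zt-.01)&(W[...,2]<zt+.006)
        print(n,nm,[np.round(v,3) for v in cv2.minAreaRect(W[m][:,:2].astype(np.float32))[0]])
    cv2.imwrite(f"pics/f{n}.png",im)
a=cv2.imread("pics/fscene.png")[100:440,150:490];b=cv2.imread("pics/fside.png")[100:440,130:470]
cv2.imwrite("pics/fin.png",np.hstack([a,b]))
E
```

```text
time: 17.4
ee_pos: [0.6165, 0.1507, 0.019]
eef_rot: [0.009, 0.633, -0.011, 0.774]
ft_force: [0.7, -0.5, -0.8]
width: 0.0868
time: 18.2
ee_pos: [0.4727, 0.1565, 0.1227]
eef_rot: [0.011, 0.629, -0.01, 0.777]
ft_force: [0.6, 0.6, 0.3]
width: 0.087
scene L c [0.665 0.15 ] size [0.184 0.085] yaw -0.034 ztop 0.065
scene R c [ 0.497 -0.152] size [0.065 0.187] yaw 0.111 ztop 0.075
side L c [0.665 0.147] size [0.189 0.086] yaw -0.033 ztop 0.065
side R c [ 0.496 -0.154] size [0.066 0.185] yaw 0.102 ztop 0.075
scene line x at y=.145 0.6669 [0.0292 0.6627] 551 110
side line x at y=.145 0.6666 [0.0309 0.6621] 976 0
scene jar [np.float64(0.468), np.float64(0.007)]
scene bowl [np.float64(0.555), np.float64(0.451)]
scene mug [np.float64(0.566), np.float64(-0.403)]
side jar [np.float64(0.468), np.float64(0.003)]
side bowl [np.float64(0.589), np.float64(0.426)]
side mug [np.float64(0.564), np.float64(-0.402)]
```

View pics/fin.png

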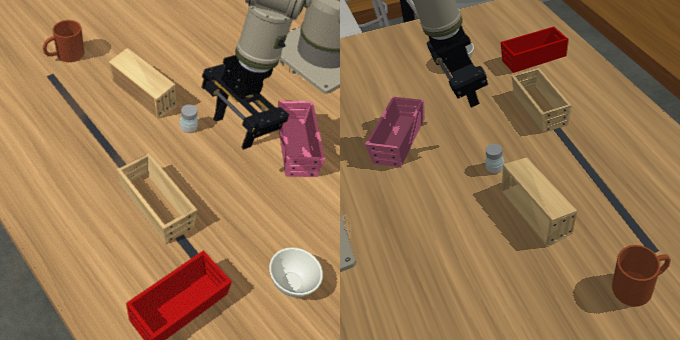

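The picture shows the stamped crate upright across the line at (158,198), and the other crate on its side, robot-side, at (143,82). The jar, mug and bowl are in place and the gripper is clear.

```bash
python3 -m pendant '0 0 0 0 0 0;0 0 0 0 0 0'; python3 -c "
from bench import close_job
print(close_job())"
```

```text
time: 18.7
ee_pos: [0.4695, 0.1547, 0.1156]
eef_rot: [0.009, 0.634, -0.012, 0.774]
ft_force: [-0.0, -0.0, 0.1]
width: 0.0873
the job is handed in; nothing more can be done
None
```

The job is done and handed in, at about 19 s on the robot's clock. I tipped the left crate toward the robot, and its underside showed the stamp. Then I tipped the right crate, and its underside was bare. I stood the left crate upright and pushed it onto the dispatch line; the right crate stays on its side, on the robot's side of the line.

- **First try slipped:** on my first go at the left crate the finger came off the rim at roughly 45° and the crate dropped back upright, about 6 mm nearer the robot. A deeper second pull tipped it.
- **Stamped crate:** both cameras put its centre at x = 0.665 with the line at 0.667, so it is about 2 mm off the middle. Its yaw of -0.03 matches the line.
- **Pottery and jar:** the jar, bowl and mug measured within a few mm of their starting positions. The exception is the bowl from the side camera, which read about 40 mm off. I put that down to the arm blocking the view, since the scene camera had the bowl unmoved.
- **Gripper:** it ended clear of everything.

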